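# Lay out the slide-mounting station

### The job

Lay out the slide-mounting station: seat the jar, the white-capped bottle, the slide box and the cover-glass box each in the white dock whose dark-floored recess has its shape and size, flat on the recess floor, and let go. Keep the jar and the bottle upright all the while, and leave the small amber vial and the red-capped bottle standing where they are.

Things in the scene. Friction and masses are not known exactly. Their poses are not given: they have to be found in the camera images.
- mountant_jar: wide squat white plastic jar, loose, round body 62 mm diameter, 88 mm high in all, with a white ribbed screw cap over the top 20 mm; to the gripper it is 62 mm wide all the way up; origin at the centre of its underside, z up
- stain_bottle: slim round bottle with a wide white ribbed cap, loose, body 44 mm diameter, 94 mm high in all, cap over the top 25 mm; to the gripper it is 44 mm wide all the way up; origin at the centre of its underside, z up
- slides_box: long narrow flat carton of microscope slides, loose, 28 mm (its x) by 78 mm (its y) by 30 mm high; origin at the centre of its underside, z up
- covers_box: small low square carton of cover glasses, loose, 50 mm by 50 mm by 22 mm high; origin at the centre of its underside, z up
- dock_jar: dock for the jar: square block 92 mm wide with a large round recess 74 mm in diameter. Fixed to the bench; white plastic with a thin black rubber liner on the recess floor, 14 mm high, flat recess floor 7 mm above the bench, recess 7 mm deep. Origin at the centre of its underside, z up; the recess is centred on it.
- dock_bottle: dock for the slim bottle: square block 74 mm wide with a small round recess 56 mm in diameter. Fixed to the bench; white plastic with a thin black rubber liner on the recess floor, 14 mm high, flat recess floor 7 mm above the bench, recess 7 mm deep. Origin at the centre of its underside, z up; the recess is centred on it.
- dock_slides: dock for the slide box: oblong block 58 mm (its x) by 108 mm (its y) with an oblong recess 40 mm (its x) by 90 mm (its y). Fixed to the bench; white plastic with a thin black rubber liner on the recess floor, 14 mm high, flat recess floor 7 mm above the bench, recess 7 mm deep. Origin at the centre of its underside, z up; the recess is centred on it.
- dock_covers: dock for the cover-glass box: square block 80 mm wide with a square recess 62 mm by 62 mm, sides along its x and y. Fixed to the bench; white plastic with a thin black rubber liner on the recess floor, 14 mm high, flat recess floor 7 mm above the bench, recess 7 mm deep. Origin at the centre of its underside, z up; the recess is centred on it.
- amber_vial: bystander: small loose amber glass vial with a black cap, 27 mm diameter, 57 mm high; origin at the centre of its underside
- red_cap_bottle: bystander: small loose white bottle with a red cap, 34 mm diameter, 73 mm high; origin at the centre of its underside
Not all that is in view belongs to the job. Leave any blue or pink look-alike of the mountant_jar alone.

How it is judged:
By the outcome, as a careful person would: the job done as asked, in the order asked, and still so for the second after the job is handed in, with the robot touching nothing.
It also fails if it takes over 106 s, if anything falls off the work surface, if the arm or the gripper's body presses on something with over 40 N, if the wrist force passes 120 N, or if a joint passes its speed limit or range.

### The arm

A 6-joint arm with a two-finger parallel gripper is mounted at the origin on a cart in front of the work surface, level with it; the furniture and walls round the work are solid. World frame = base frame: x ahead of the robot, y to its left, z up, the work surface at z = 0. Lengths are in m, angles in rad, forces in N, time in s.
With the tool pointing down it reaches from about 0.25 to 0.8 m from the base axis. Payload 3.9 kg.
Tool frame: the origin (TCP) lies midway between the tips of the shut fingers; the grasp point (between the pads) lies 19 mm behind it; z points along the fingers, y is the line along which they close (so a half turn about z gives the same grasp; the last joint's range is limited). The gripper opens to 85 mm and grips with 20 to 120 N. Pads are 22 mm wide; open, the fingers measure 114 mm over their backs; the gripper's body (76 mm by 85 mm) begins 54 mm behind the grasp point. The pads swing forward as they close: fully open they stand 13 mm farther back than shut.
Start: joints at [-1.312, 0.26, -0.138, 1.173, 0, 1.571], TCP at [0.134, -0.508, 0.231] pointing down, gripper open.
Joint ranges: [-2.78, 2.78], [-0.83, 1.72], [-1.28, 1.37], [-1.9, 2.12], [-1.57, 1.48], [-3.14, 3.14]. Speed limits (rad/s): [2.57, 2.57, 3.14, 3.14, 3.14, 3.14].

### API

Orientations are given as a unit quaternion [w, x, y, z].
In Python, from station import ctrl gives the robot as it stands. The module is installed in compiled form; this text tells all that it offers.
- The arm moves only by the tool play_rows, never from a script. Its argument "deltas" is a list of rows, each an object with "slide": the shift along the world's x, y, z in units of 0.04 m (1.0 is 0.04 m), a list of three; "rot": the turn, a rotation vector about the world's x, y, z in units of 0.08 rad (1.0 is 0.08 rad), a list of three; "claw": the closure in counts, from 0 (fully open) to 255 (shut). In form: [{"slide": [x, y, z], "rot": [wx, wy, wz], "claw": claw}, ...]. A call has 1 to 20 rows; each row shifts and turns the commanded pose from where the row before left it; what a row does not reach is not made up. A row lasts 1/12 s, in which the tool goes at most 41.7 mm and 7.16 degrees, less where a joint would pass 70% of its speed; a pose out of reach is approached as far as the arm can. A call with a number of a shift or a turn outside -1 to 1 is refused whole. A call with a gripper value outside its range is refused whole. The fingers move at their own pace and stop on an object; the grip force is fixed at half the most. Time passes only in rows, so rows that do not move let the fingers close. It gives the time, the measured TCP pose, the force, the opening and the grip force at its end, in the units of the state.
- ctrl.sense(): the state, without advancing time (a new reading comes with each control period).
- ctrl.camera(name): name is "scene" or "top" or "wrist"; returns a dict with "color" (420x560x3 uint8, blue, green, red), "fx", "fy", "cx", "cy" (pixels), "R" (3x3) and "t" (3): a world point X has camera coordinates R X + t; the wrist camera has in their place "hand_eye" (4x4, takes a point from camera to tool coordinates, whose origin is the TCP and whose axes are the flange's). Camera axes: x right, y down, z forward; pixel columns grow to the right and rows downward; lengths in m; the calibration is good to about 2 mm. A picture is of the moment at which its call begins: read the wrist's pose just before it. There is no depth.
- ctrl.close_job(): hands the job in; it is judged then, once.
The state is a dict: "t": time; "joints": joint angles; "joint_velocities": joint speeds; "tau": joint torques, N m; "tcp_pos": TCP position; "ee_rot": TCP orientation; "ft_force": force on the tool from outside, world axes, zero at the start; "torque": the same for the moment, N m; "finger_gap": finger opening in m; "finger_force": force on a finger pad.
Only numpy, scipy, OpenCV 4.12 (cv2) and the standard library are available. Lean on these libraries where they do the work, as an engineer would, in place of code of your own. Each camera call takes 0.05 s, during which the arm holds its last target. There are 200 camera calls.

## Working session

There is one attempt and no reset: what is moved stays moved. The work goes in short steps, Python scripts to look and compute and a tool call to move; the robot and the scene stay as the last step left them, time stands still between calls to the robot, and variables do not carry over. Pictures are saved under pics/ and viewed, at most 14 in all, crops included, and the job is handed in when it is done.

Besides the shell and the picture viewer there is one more tool, called after "Emit:" as name([rows], argument=value, ...), one row to a line, values as JSON. play_rows: Moves the arm, as the interface text tells. Shifts and turns lie within -1 to 1; 1 stands for 0.04 m of shift or 0.08 rad of turn. Its arguments: {"type":"object","properties":{"deltas":{"type":"array"}},"required":["deltas"]}

```bash
mkdir -p pics
cat > h.py <<'E'
import numpy as np, cv2
from station import ctrl
def shot(name,fn=None):
    c=ctrl.camera(name)
    if fn: cv2.imwrite('pics/'+fn,c['color'])
    return c
def ray(c,px,z):
    R=np.array(c['R']);t=np.array(c['t']);o=-R.T@t
    d=R.T@np.array([(px[0]-c['cx'])/c['fx'],(px[1]-c['cy'])/c['fy'],1.])
    return o+d*(z-o[2])/d[2]
E
python3 - <<'E'
from h import *
s=ctrl.sense();print(s)
for n in('top','scene'):
    c=shot(n,n+'1.png');R=np.array(c['R']);print(n,c['fx'],c['cx'],c['cy'],(-R.T@np.array(c['t'])).round(3),R.round(3))
E
```

```text
{'t': 0.0, 'joints': array([-1.31198557e+00,  2.60703785e-01, -1.39406677e-01,  1.17269232e+00,
        2.55605071e-06,  1.57080484e+00]), 'joint_velocities': array([ 1.76561248e-03,  1.03117198e-03, -2.16553876e-03, -1.20519481e-03,
       -9.03820840e-05,  1.08223844e-04]), 'tau': array([-9.11594943e-04, -4.05674064e+01,  2.53923100e+01,  1.86469423e-02,
        9.01627641e-05,  8.49957587e-06]), 'tcp_pos': array([ 0.13418628, -0.50684106,  0.23044031]), 'ee_rot': array([-9.95004689e-04,  9.91638852e-01,  1.29040226e-01, -1.28198033e-04]), 'ft_force': array([-0.13773129,  0.46739116, -0.75671368]), 'torque': array([ 0.02014926, -0.00086154, -0.03329748]), 'finger_force': 0.0, 'finger_gap': 0.0854575226977483}
top 486.94679229941755 277.3171452564556 206.7641069861899 [ 0.182 -0.019  1.551] [[ 0.016 -1.    -0.006]
 [-0.983 -0.015 -0.184]
 [ 0.184  0.009 -0.983]]
scene 455.71452818114426 275.93334370984445 213.67840399488497 [-0.337  0.515  0.67 ] [[-0.566 -0.824 -0.014]
 [-0.454  0.326 -0.829]
 [ 0.688 -0.464 -0.558]]
```

View pics/top1.png

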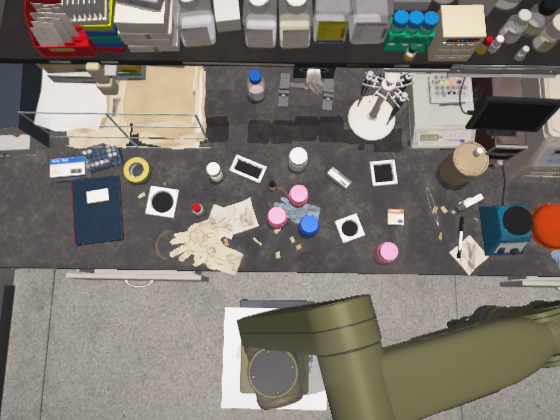

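View pics/scene1.png

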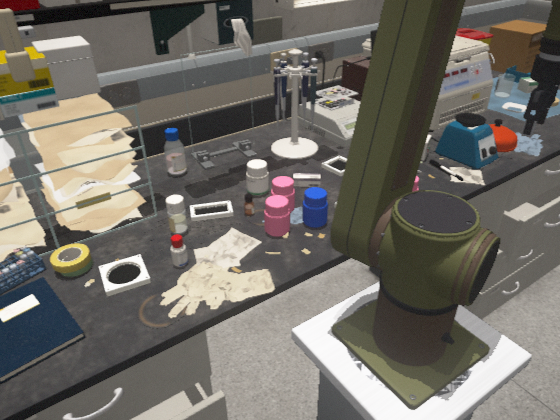

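The top view shows the jar (298,158), the white-capped bottle (213,172), the slide box (340,178) and the cover box (396,216). The docks are jar (162,202), bottle (349,228), slides (248,168) and covers (384,172). The vial (272,186), red cap (197,209) and the pink and blue look-alikes stay put. I'll confirm with one enlarged crop and measure by masks.

```bash
cat > m.py <<'E'
from h import *
c=shot('top');im=c['color'];h=cv2.cvtColor(im,cv2.COLOR_BGR2HSV)
cr=im[140:260,130:420];cv2.imwrite('pics/crop1.png',cv2.resize(cr,None,fx=2.75,fy=2.75,interpolation=cv2.INTER_CUBIC))
m=((h[...,2]>150)&(h[...,1]<70)).astype(np.uint8)
S={'jar':(298,158,.088),'bottle':(213,172,.094),'slides':(340,178,.03),'covers':(396,216,.022),'dJ':(162,202,.014),'dB':(349,228,.014),'dS':(248,168,.014),'dC':(384,172,.014)}
cs,_=cv2.findContours(m,cv2.RETR_EXTERNAL,cv2.CHAIN_APPROX_NONE)
for k,(u,v,z) in S.items():
    q=max(cs,key=lambda q:cv2.pointPolygonTest(q,(u,v),True))
    P=np.array([ray(c,p,z)[:2] for p in q[:,0]+0.0])
    r=cv2.minAreaRect((P*1000).astype(np.float32));print(k,np.round(r[0]),np.round(r[1]),round(r[2],1),'centre',np.round(ray(c,(u,v),z)*1000))
for k,(u,v,z) in {'vial':(272,186,.057),'red':(197,209,.073),'pink1':(298,196,.088),'pink2':(277,217,.088),'blue':(309,226,.088),'pink3':(387,252,.088),'bluecapbottle':(255,78,.1),'stand':(375,118,0)}.items(): print(k,np.round(ray(c,(u,v),z)*1000))
w=shot('wrist');print(w['hand_eye'],w['fx'],w['cx'],w['cy'])
E
python3 m.py
```

```text
jar [620. -67.] [55. 56.] 0.8 centre [612. -67.  88.]
bottle [566. 190.] [61. 42.] 39.7 centre [561. 195.  94.]
slides [ 567. -201.] [78. 29.] 48.8 centre [ 564. -204.   30.]
covers [ 442. -381.] [48. 48.] 88.5 centre [ 444. -382.   22.]
dJ [482. 368.] [95. 95.] 81.9 centre [480. 367.  14.]
dB [ 406. -235.] [77. 76.] 20.9 centre [ 405. -234.   14.]
dS [596.  94.] [110.  61.] 67.8 centre [597.  93.  14.]
dC [ 589. -347.] [83. 83.] 6.2 centre [ 590. -349.   14.]
vial [528.  13.  57.]
red [448. 243.  73.]
pink1 [491. -68.  88.]
pink2 [424.  -5.  88.]
blue [ 398. -102.   88.]
pink3 [ 323. -337.   88.]
bluecapbottle [871.  73. 100.]
stand [ 780. -327.   -0.]
[[-1.23444188e-03 -9.55625424e-01 -2.94581951e-01  7.58452734e-02]
 [ 9.99998717e-01 -1.48050840e-03  6.12295374e-04 -5.46055479e-04]
 [-1.02125608e-03 -2.94580817e-01  9.55626025e-01 -1.43134711e-01]
 [ 0.00000000e+00  0.00000000e+00  0.00000000e+00  1.00000000e+00]] 335.8540872287887 277.37591957434586 207.74768347478576
```

View pics/crop1.png

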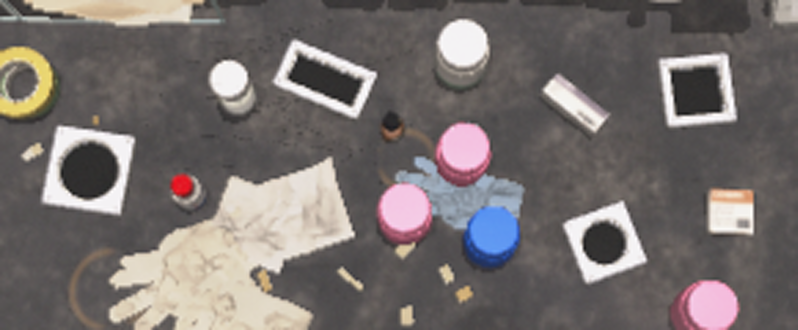

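Emit:
play_rows([
  {"slide":[0.71,0.65,0.0],"rot":[0,0,0.965],"claw":0},
  {"slide":[0.71,0.65,0.0],"rot":[0,0,0.965],"claw":0},
  {"slide":[0.71,0.65,0.0],"rot":[0,0,0.965],"claw":0},
  {"slide":[0.71,0.65,0.0],"rot":[0,0,0.965],"claw":0},
  {"slide":[0.71,0.65,0.0],"rot":[0,0,0.965],"claw":0},
  {"slide":[0.71,0.65,0.0],"rot":[0,0,0.965],"claw":0},
  {"slide":[0.71,0.65,0.0],"rot":[0,0,0.965],"claw":0},
  {"slide":[0.71,0.65,0.0],"rot":[0,0,0.965],"claw":0},
  {"slide":[0.71,0.65,0.0],"rot":[0,0,0.965],"claw":0},
  {"slide":[0.71,0.65,0.0],"rot":[0,0,0.965],"claw":0},
  {"slide":[0.71,0.65,0.0],"rot":[0,0,0.965],"claw":0},
  {"slide":[0.71,0.65,0.0],"rot":[0,0,0.965],"claw":0},
  {"slide":[0.71,0.65,0.0],"rot":[0,0,0.965],"claw":0},
  {"slide":[0.71,0.65,0.0],"rot":[0,0,0.965],"claw":0},
  {"slide":[0.71,0.65,0.0],"rot":[0,0,0.965],"claw":0},
  {"slide":[0.71,0.65,0.0],"rot":[0,0,0.965],"claw":0},
  {"slide":[0.71,0.65,0.0],"rot":[0,0,0.965],"claw":0},
  {"slide":[0,0,0],"rot":[0,0,0],"claw":0},
  {"slide":[0,0,0],"rot":[0,0,0],"claw":0},
])

```text
t: 1.78
tcp_pos: [0.6181, -0.0639, 0.2302]
ee_rot: [-0.0, 0.706, 0.708, -0.0]
ft_force: [-0.3, -0.3, 0.0]
finger_gap: 0.0854
finger_force: 0.0
```

```bash
cat >> h.py <<'E'
from scipy.spatial.transform import Rotation as Ro
def wrist(fn=None):
    s=ctrl.sense(); c=ctrl.camera('wrist')
    if fn: cv2.imwrite('pics/'+fn,c['color'])
    T=np.eye(4);q=s['ee_rot'];T[:3,:3]=Ro.from_quat([q[1],q[2],q[3],q[0]]).as_matrix();T[:3,3]=s['tcp_pos']
    C=np.linalg.inv(T@np.array(c['hand_eye']));c['R']=C[:3,:3];c['t']=C[:3,3]
    return s,c
def proj(c,X):
    p=c['R']@np.array(X)+c['t'];return np.array([c['fx']*p[0]/p[2]+c['cx'],c['fy']*p[1]/p[2]+c['cy']])
E
python3 - <<'E'
from h import *
s,c=wrist('w1.png');print(s['t'],s['tcp_pos'],s['ee_rot'],s['joints'])
for k,X in dict(jar=(.62,-.067,.088),bot=(.57,.192,.094),dS=(.596,.094,.014),slides=(.567,-.201,.03),dB=(.406,-.235,.014)).items(): print(k,proj(c,X).round())
E
```

```text
1.7833 [ 0.61806391 -0.0639048   0.23018038] [-4.30357003e-04  7.06035448e-01  7.08176202e-01 -4.76592544e-04] [-1.02926547e-01  4.29765197e-01  1.13712711e-01  1.25601266e+00
 -1.98744447e-04  1.46484242e+00]
jar [279. 198.]
bot [ 202. -192.]
dS [254.  13.]
slides [233. 295.]
dB [106. 312.]
```

View pics/w1.png

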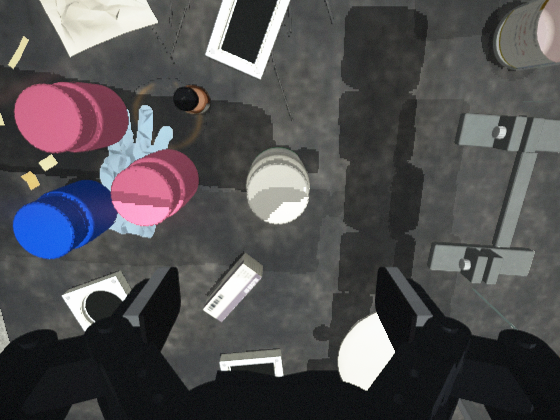

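The wrist view matches the predictions: the jar's cap circle is about (278,193), with the slide box at (233,287), the bottle dock at (100,305) and the slide dock at (247,30). Next I measure them by mask.

```bash
cat >> h.py <<'E'
def rect(c,u,v,z,thr=140,sat=70,inner=False):
    """min-area rectangle (mm) at height z of the bright (or, inner, enclosed dark) blob at u,v"""
    h=cv2.cvtColor(c['color'],cv2.COLOR_BGR2HSV)
    m=((h[...,2]<75) if inner else ((h[...,2]>thr)&(h[...,1]<sat))).astype(np.uint8)
    cs,_=cv2.findContours(m,cv2.RETR_EXTERNAL,cv2.CHAIN_APPROX_NONE)
    q=max(cs,key=lambda q:cv2.pointPolygonTest(q,(float(u),float(v)),True))
    P=np.array([ray(c,p,z)[:2]*1000 for p in q[:,0]+0.0],np.float32)
    r=cv2.minAreaRect(P);print(np.round(r[0],1),np.round(r[1],1),round(r[2],1),'px',cv2.boundingRect(q));return r,q
E
python3 - <<'E'
from h import *
s,c=wrist()
print('jar');r,q=rect(c,278,180,.088,110)
x,y,w,hh=cv2.boundingRect(q);print(ray(c,(x+w/2,y+hh-w/2),.088))
print('dS');rect(c,220,50,.014);print('dSin');rect(c,250,20,.007,inner=True)
print('dBin');rect(c,102,308,.007,inner=True)
print('slides');rect(c,235,285,.03,110);rect(c,228,295,.03,150)
for p in [(278,192)]: print(ray(c,p,.088))
E
```

```text
jar
[618.5 -57.9] [54.6 68. ] 0.0 px (248, 147, 63, 77)
[ 0.618975  -0.0634888  0.088    ]
dS
[587.6  80.9] [74.1 59.3] 67.9 px (206, 0, 85, 78)
dSin
[589.1  85. ] [58.9 35.3] 67.7 px (223, 0, 54, 62)
dBin
[ 618.2 -155.3] [792.7 521.7] 0.2 px (0, 0, 560, 420)
slides
[ 568.2 -193.8] [90.8 32.4] 53.8 px (204, 253, 60, 69)
[ 565.1 -198.2] [78.9 28. ] 50.7 px (204, 262, 59, 59)
[ 0.6176583  -0.06303678  0.088     ]
```

Emit:
play_rows([
  {"slide":[0,0,-0.79],"rot":[0,0,0],"claw":0},
  {"slide":[0,0.02,-0.79],"rot":[0,0,0],"claw":0},
  {"slide":[0,0,-0.79],"rot":[0,0,0],"claw":0},
  {"slide":[0,0,-0.79],"rot":[0,0,0],"claw":0},
  {"slide":[0,0,-0.79],"rot":[0,0,0],"claw":0},
  {"slide":[0,0,-0.79],"rot":[0,0,0],"claw":0},
  {"slide":[0,0,0],"rot":[0,0,0],"claw":0},
  {"slide":[0,0,0],"rot":[0,0,0],"claw":100},
  {"slide":[0,0,0],"rot":[0,0,0],"claw":255},
  {"slide":[0,0,0],"rot":[0,0,0],"claw":255},
  {"slide":[0,0,0],"rot":[0,0,0],"claw":255},
  {"slide":[0,0,0],"rot":[0,0,0],"claw":255},
  {"slide":[0,0,0],"rot":[0,0,0],"claw":255},
])

```text
t: 2.97
tcp_pos: [0.619, -0.0652, 0.0443]
ee_rot: [0.002, 0.707, 0.707, 0.001]
ft_force: [-0.0, -1.2, 6.0]
finger_gap: 0.0609
finger_force: 65.7
```

Emit:
play_rows([
  {"slide":[0,0,0.5],"rot":[0,0,0],"claw":255},
  {"slide":[0,0,0.8],"rot":[0,0,0],"claw":255},
  {"slide":[0,0,0.8],"rot":[0,0,0],"claw":255},
  {"slide":[0,0,0.8],"rot":[0,0,0],"claw":255},
  {"slide":[0,0,0.8],"rot":[0,0,0],"claw":255},
  {"slide":[-0.16,0.38,0.1],"rot":[0,0,0],"claw":255},
  {"slide":[-0.31,0.75,0],"rot":[0,0,0],"claw":255},
  {"slide":[-0.31,0.75,0],"rot":[0,0,0],"claw":255},
  {"slide":[-0.31,0.75,0],"rot":[0,0,0],"claw":255},
  {"slide":[-0.31,0.75,0],"rot":[0,0,0],"claw":255},
  {"slide":[-0.31,0.75,0],"rot":[0,0,0],"claw":255},
  {"slide":[-0.31,0.75,0],"rot":[0,0,0],"claw":255},
  {"slide":[-0.31,0.75,0],"rot":[0,0,0],"claw":255},
  {"slide":[-0.31,0.75,0],"rot":[0,0,0],"claw":255},
  {"slide":[-0.31,0.75,0],"rot":[0,0,0],"claw":255},
  {"slide":[-0.31,0.75,0],"rot":[0,0,0],"claw":255},
  {"slide":[-0.16,0.38,0],"rot":[0,0,0],"claw":255},
  {"slide":[0,0,0],"rot":[0,0,0],"claw":255},
  {"slide":[0,0,0],"rot":[0,0,0],"claw":255},
])

```text
t: 4.55
tcp_pos: [0.4792, 0.2665, 0.1933]
ee_rot: [0.0, 0.706, 0.708, -0.0]
ft_force: [0.1, 0.1, -1.2]
finger_gap: 0.0609
finger_force: 65.7
```

Run:
```python
from h import *
s,c=wrist('w2.png');print(s['tcp_pos'],s['joints'].round(2))
for k,X in dict(dJ=(.482,.367,.014),bot=(.57,.192,.094),dS=(.596,.094,.014)).items(): print(k,proj(c,X).round())
```

```text
[0.47920807 0.26654755 0.19334353] [ 0.51  0.32 -0.16  1.1  -0.    2.08]
dJ [280.  75.]
bot [387. 296.]
dS [380. 333.]
```

View pics/w2.png

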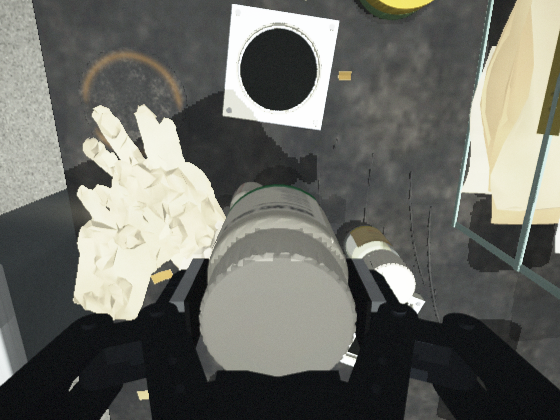

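The jar is held upright. The jar dock's recess is at (279,67), and the white-capped bottle is at (390,283).

Run:
```python
from h import *
s,c=wrist()
rect(c,228,70,.014,150);rect(c,279,67,.007,inner=True);print(ray(c,(279,67),.008))
print('bottle cap',ray(c,(392,283),.094))
```

```text
[480.1 371.3] [93.  92.8] 82.2 px (222, 3, 117, 127)
[480.1 371.2] [68.3 68.6] 45.9 px (240, 28, 76, 82)
[0.48151211 0.37337909 0.008     ]
bottle cap [0.57321326 0.20257262 0.094     ]
```

Emit:
play_rows([
  {"slide":[0.01,0.4,0],"rot":[0,0,0],"claw":255},
  {"slide":[0.01,0.66,0],"rot":[0,0,0],"claw":255},
  {"slide":[0,0.66,0],"rot":[0,0,0],"claw":255},
  {"slide":[0,0.56,0],"rot":[0,0,0],"claw":255},
  {"slide":[0,0.28,-0.2],"rot":[0,0,0],"claw":255},
  {"slide":[0,0,-0.7],"rot":[0,0,0],"claw":255},
  {"slide":[0,0,-0.7],"rot":[0,0,0],"claw":255},
  {"slide":[0,0,-0.7],"rot":[0,0,0],"claw":255},
  {"slide":[0,0,-0.5],"rot":[0,0,0],"claw":255},
  {"slide":[0,0,-0.3],"rot":[0,0,0],"claw":255},
  {"slide":[0,0,-0.1],"rot":[0,0,0],"claw":255},
  {"slide":[0,0,0],"rot":[0,0,0],"claw":255},
  {"slide":[0,0,0],"rot":[0,0,0],"claw":255},
])

```text
t: 5.73
tcp_pos: [0.4816, 0.3678, 0.066]
ee_rot: [0.0, 0.707, 0.707, 0.0]
ft_force: [-0.2, -0.3, -1.7]
finger_gap: 0.0609
finger_force: 65.7
```

Emit:
play_rows([
  {"slide":[-0.03,0.03,-0.13],"rot":[0,0,0],"claw":255},
  {"slide":[0,0,-0.11],"rot":[0,0,0],"claw":255},
  {"slide":[0,0,-0.08],"rot":[0,0,0],"claw":255},
  {"slide":[0,0,-0.04],"rot":[0,0,0],"claw":255},
  {"slide":[0,0,0],"rot":[0,0,0],"claw":255},
  {"slide":[0,0,0],"rot":[0,0,0],"claw":255},
])

```text
t: 6.23
tcp_pos: [0.48, 0.3694, 0.0514]
ee_rot: [0.0, 0.707, 0.707, 0.0]
ft_force: [-1.0, -0.3, -1.2]
finger_gap: 0.0608
finger_force: 65.9
```

Emit:
play_rows([
  {"slide":[0,0,-0.04],"rot":[0,0,0],"claw":255},
  {"slide":[0,0,0],"rot":[0,0,0],"claw":255},
  {"slide":[0,0,0],"rot":[0,0,0],"claw":160},
  {"slide":[0,0,0],"rot":[0,0,0],"claw":0},
  {"slide":[0,0,0],"rot":[0,0,0],"claw":0},
  {"slide":[0,0,0],"rot":[0,0,0],"claw":0},
  {"slide":[0,0,0],"rot":[0,0,0],"claw":0},
  {"slide":[0,0,0.4],"rot":[0,0,0],"claw":0},
  {"slide":[0,0,0.8],"rot":[0,0,0],"claw":0},
  {"slide":[0,0,0.8],"rot":[0,0,0],"claw":0},
  {"slide":[0,0,0.8],"rot":[0,0,0],"claw":0},
  {"slide":[0,0,0.8],"rot":[0,0,0],"claw":0},
  {"slide":[0,0,0.8],"rot":[0,0,0],"claw":0},
  {"slide":[0,0,0],"rot":[0,0,0],"claw":0},
  {"slide":[0,0,0],"rot":[0,0,0],"claw":0},
])

```text
t: 7.48
tcp_pos: [0.4814, 0.3704, 0.2281]
ee_rot: [0.0, 0.707, 0.707, 0.003]
ft_force: [0.5, -0.3, -0.4]
finger_gap: 0.0856
finger_force: 0.0
```

Run:
```python
from h import *
s,c=wrist('w3.png');print(s['tcp_pos'],s['joints'].round(2))
for k,X in dict(base=(.48,.371,.007),top=(.48,.371,.095),bot=(.573,.200,.094)).items(): print(k,proj(c,X).round())
```

```text
[0.48135663 0.37035539 0.22814724] [ 0.66  0.4   0.06  1.23 -0.    2.23]
base [275. 176.]
top [275. 197.]
bot [368. 361.]
```

View pics/w3.png

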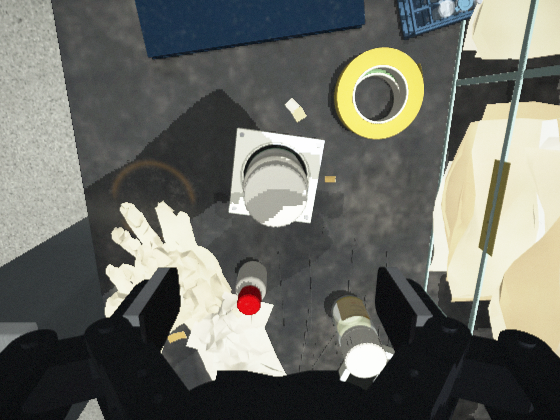

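The jar stands upright in its dock, with its cap at (275,195) as predicted. The bottle cap is at (367,361).

Emit:
play_rows([
  {"slide":[0.33,-0.6,0],"rot":[0,0,0],"claw":0},
  {"slide":[0.4,-0.75,0],"rot":[0,0,0],"claw":0},
  {"slide":[0.4,-0.75,0],"rot":[0,0,0],"claw":0},
  {"slide":[0.4,-0.75,0],"rot":[0,0,0],"claw":0},
  {"slide":[0.4,-0.75,0],"rot":[0,0,0],"claw":0},
  {"slide":[0.36,-0.65,0],"rot":[0,0,0],"claw":0},
  {"slide":[0,0,0],"rot":[0,0,0],"claw":0},
  {"slide":[0,0,0],"rot":[0,0,0],"claw":0},
])

```text
t: 8.2
tcp_pos: [0.5711, 0.1975, 0.2235]
ee_rot: [-0.001, 0.708, 0.706, -0.002]
ft_force: [-0.3, 1.2, -0.2]
finger_gap: 0.0854
finger_force: 0.0
```

Run:
```python
from h import *
s,c=wrist('w4.png');print(s['tcp_pos'])
p=proj(c,(.573,.2,.094));print(p)
r,q=rect(c,*p,.094,175);x,y,w,hh=cv2.boundingRect(q);print(ray(c,(x+w/2,y+hh-w/2),.094))
print('dS',proj(c,(.596,.094,.014)));
```

```text
[0.57113313 0.19753282 0.22352401]
[279.59782754 195.18917849]
[569.4 210.3] [39.9 20.4] 7.7 px (253, 171, 48, 28)
[0.57089173 0.21723883 0.094     ]
dS [299.44659201 265.45571867]
```

View pics/w4.png

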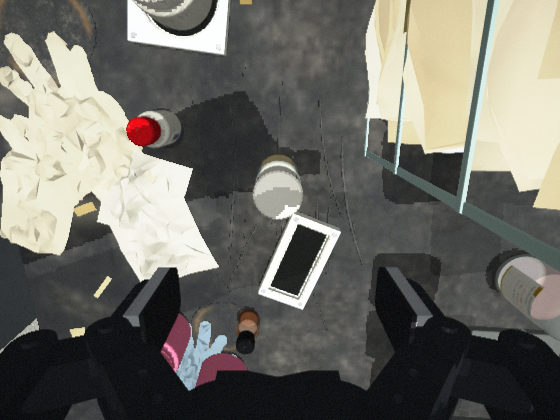

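The bottle cap is at (277,194), right under the gripper. The slide dock is at (300,260).

Run:
```python
from h import *
s,c=wrist();print(ray(c,(277,194),.094))
rect(c,300,260,.0075,inner=True);h=c['color'][200:320,230:350];m=(h.min(2)>170).astype(np.uint8)
m[:18,20:72]=0
P=np.array([ray(c,(u+230,v+200),.014)[:2]*1000 for v,u in np.argwhere(m)],np.float32);print(cv2.minAreaRect(P))
```

```text
[0.57041343 0.20216717 0.094     ]
[593.9  96.8] [84.9 35.1] 67.8 px (271, 226, 55, 70)
((585.6788330078125, 99.85501861572266), (109.46588134765625, 77.10134887695312), 68.35530853271484)
```

Emit:
play_rows([
  {"slide":[0,0.05,-0.7],"rot":[0,0,0],"claw":0},
  {"slide":[0,0,-0.8],"rot":[0,0,0],"claw":0},
  {"slide":[0,0,-0.8],"rot":[0,0,0],"claw":0},
  {"slide":[0,0,-0.8],"rot":[0,0,0],"claw":0},
  {"slide":[0,0,-0.8],"rot":[0,0,0],"claw":0},
  {"slide":[0,0,-0.6],"rot":[0,0,0],"claw":0},
  {"slide":[0,0,0],"rot":[0,0,0],"claw":0},
  {"slide":[0,0,0],"rot":[0,0,0],"claw":120},
  {"slide":[0,0,0],"rot":[0,0,0],"claw":255},
  {"slide":[0,0,0],"rot":[0,0,0],"claw":255},
  {"slide":[0,0,0],"rot":[0,0,0],"claw":255},
  {"slide":[0,0,0],"rot":[0,0,0],"claw":255},
  {"slide":[0,0,0],"rot":[0,0,0],"claw":255},
  {"slide":[0,0,0],"rot":[0,0,0],"claw":255},
])

```text
t: 9.47
tcp_pos: [0.573, 0.2022, 0.048]
ee_rot: [0.001, 0.707, 0.707, 0.002]
ft_force: [-1.3, 1.2, 6.7]
finger_gap: 0.0432
finger_force: 60.1
```

Emit:
play_rows([
  {"slide":[0,0,0.5],"rot":[0,0,0],"claw":255},
  {"slide":[0,0,0.8],"rot":[0,0,0],"claw":255},
  {"slide":[0,0,0.8],"rot":[0,0,0],"claw":255},
  {"slide":[0,0,0.8],"rot":[0,0,0],"claw":255},
  {"slide":[0,0,0.8],"rot":[0,0,0],"claw":255},
  {"slide":[-0.16,-0.42,0.1],"rot":[0,0,0],"claw":255},
  {"slide":[-0.32,-0.84,0],"rot":[0,0,0],"claw":255},
  {"slide":[-0.32,-0.84,0],"rot":[0,0,0],"claw":255},
  {"slide":[-0.32,-0.84,0],"rot":[0,0,0],"claw":255},
  {"slide":[-0.32,-0.84,0],"rot":[0,0,0],"claw":255},
  {"slide":[-0.32,-0.84,0],"rot":[0,0,0],"claw":255},
  {"slide":[-0.32,-0.84,0],"rot":[0,0,0],"claw":255},
  {"slide":[-0.32,-0.84,0],"rot":[0,0,0],"claw":255},
  {"slide":[-0.32,-0.84,0],"rot":[0,0,0],"claw":255},
  {"slide":[-0.32,-0.84,0],"rot":[0,0,0],"claw":255},
  {"slide":[-0.32,-0.84,0],"rot":[0,0,0],"claw":255},
  {"slide":[-0.32,-0.84,0],"rot":[0,0,0],"claw":255},
  {"slide":[-0.32,-0.84,0],"rot":[0,0,0],"claw":255},
  {"slide":[-0.17,-0.42,0],"rot":[0,0,0],"claw":255},
  {"slide":[0,0,0],"rot":[0,0,0],"claw":255},
])

```text
t: 11.13
tcp_pos: [0.4028, -0.2388, 0.1976]
ee_rot: [0.0, 0.709, 0.705, -0.001]
ft_force: [-0.2, -0.0, -1.4]
finger_gap: 0.043
finger_force: 60.9
```

Run:
```python
from h import *
s,c=wrist('w5.png');print(s['tcp_pos'],s['finger_gap'],proj(c,(.406,-.235,.007)))
# reuse w1 with its recorded pose
T=np.eye(4);q=[-4.30357003e-04,7.06035448e-01,7.08176202e-01,-4.76592544e-04];T[:3,:3]=Ro.from_quat([q[1],q[2],q[3],q[0]]).as_matrix();T[:3,3]=[.61806391,-.0639048,.23018038]
d=dict(c);C=np.linalg.inv(T@np.array(c['hand_eye']));d['R']=C[:3,:3];d['t']=C[:3,3]
im=cv2.imread('pics/w1.png')[262:340,58:140]
m=(im.min(2)>150).astype(np.uint8);P=np.array([ray(d,(u+58,v+262),.014)[:2]*1000 for v,u in np.argwhere(m)],np.float32);print('w1',cv2.minAreaRect(P))
print('w1 hole',ray(d,(102,307),.008))
t=cv2.imread('pics/top1.png');c=ctrl.camera('top')
print('top hole');rect(dict(c,color=t),349,228,.008,inner=True)
for k,v in dict(dJ=(162,202),dC=(384,172),dS=(248,168)).items(): print(k);rect(dict(c,color=t),*v,.008,inner=True)
```

```text
[ 0.40280157 -0.23881688  0.19764641] 0.04299399635901377 [280.15723958 178.01132738]
w1 ((399.0844421386719, -222.94973754882812), (75.7950439453125, 54.60237121582031), 21.115234375)
w1 hole [ 0.39858487 -0.23174956  0.008     ]
top hole
[ 405.6 -234.7] [44.7 45.4] 89.5 px (342, 221, 15, 15)
dJ
[481.3 368.6] [61.5 63.4] 47.6 px (152, 192, 21, 20)
dC
[ 588.8 -346.6] [53.  53.2] 6.7 px (374, 165, 18, 17)
dS
[596.4  94.6] [80.8 31.9] 67.9 px (235, 160, 26, 18)
```

View pics/w5.png

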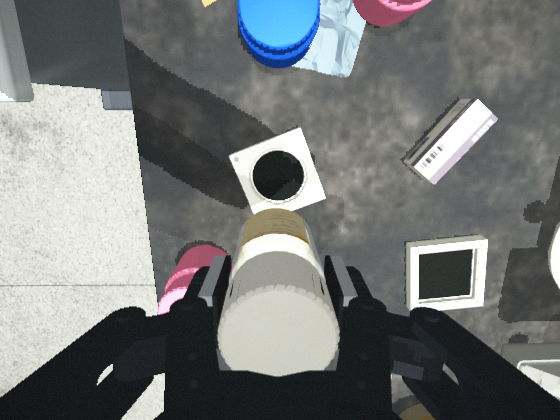

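The bottle dock's hole is in clear view at (277,174). The slide box is at (455,138) and the cover dock at (446,273).

Run:
```python
from h import *
s,c=wrist()
print('dB');rect(c,277,174,.008,inner=True)
print('dC');rect(c,446,273,.0075,inner=True)
print('slides');rect(c,460,140,.03,165,90)
```

```text
dB
[ 403.4 -231.9] [49.4 49.7] 89.8 px (252, 154, 50, 49)
dC
[ 587.3 -345. ] [56.4 55.5] 6.5 px (417, 253, 53, 50)
slides
[ 565.2 -198.4] [78.5 27.9] 50.7 px (412, 103, 84, 85)
```

Emit:
play_rows([
  {"slide":[0.03,0.14,-0.5],"rot":[0,0,0],"claw":255},
  {"slide":[0,0,-0.7],"rot":[0,0,0],"claw":255},
  {"slide":[0,0,-0.7],"rot":[0,0,0],"claw":255},
  {"slide":[0,0,-0.6],"rot":[0,0,0],"claw":255},
  {"slide":[0,0,-0.4],"rot":[0,0,0],"claw":255},
  {"slide":[0,0,-0.3],"rot":[0,0,0],"claw":255},
  {"slide":[0,0,-0.16],"rot":[0,0,0],"claw":255},
  {"slide":[0,0,-0.1],"rot":[0,0,0],"claw":255},
  {"slide":[0,0,-0.06],"rot":[0,0,0],"claw":255},
  {"slide":[0,0,0],"rot":[0,0,0],"claw":255},
  {"slide":[0,0,0],"rot":[0,0,0],"claw":255},
])

```text
t: 12.2
tcp_pos: [0.4066, -0.23, 0.0576]
ee_rot: [0.001, 0.707, 0.707, 0.0]
ft_force: [-0.1, -0.6, -1.8]
finger_gap: 0.0429
finger_force: 60.9
```

Emit:
play_rows([
  {"slide":[-0.05,-0.06,-0.05],"rot":[0,0,0],"claw":255},
  {"slide":[0,0,-0.04],"rot":[0,0,0],"claw":255},
  {"slide":[0,0,0],"rot":[0,0,0],"claw":255},
  {"slide":[0,0,0],"rot":[0,0,0],"claw":180},
  {"slide":[0,0,0],"rot":[0,0,0],"claw":60},
  {"slide":[0,0,0],"rot":[0,0,0],"claw":0},
  {"slide":[0,0,0],"rot":[0,0,0],"claw":0},
  {"slide":[0,0,0],"rot":[0,0,0],"claw":0},
  {"slide":[0,0,0],"rot":[0,0,0],"claw":0},
  {"slide":[0,0,0.4],"rot":[0,0,0],"claw":0},
  {"slide":[0,0,0.8],"rot":[0,0,0],"claw":0},
  {"slide":[0,0,0.8],"rot":[0,0,0],"claw":0},
  {"slide":[0,0,0.8],"rot":[0,0,0],"claw":0},
  {"slide":[0,0,0.8],"rot":[0,0,0],"claw":0},
  {"slide":[0,0,0.6],"rot":[0,0,0],"claw":0},
  {"slide":[0,0,0],"rot":[0,0,0],"claw":0},
])

```text
t: 13.53
tcp_pos: [0.4068, -0.2339, 0.2264]
ee_rot: [0.005, 0.707, 0.707, 0.001]
ft_force: [1.0, -1.1, 0.1]
finger_gap: 0.0857
finger_force: 0.0
```

Run:
```python
from h import *
s,c=wrist('w6.png');print(s['tcp_pos'],s['joints'].round(2),s['ee_rot'].round(3))
print(proj(c,(.404,-.233,.007)),proj(c,(.404,-.233,.101)))
```

```text
[ 0.40684601 -0.23394483  0.22640317] [-0.52  0.16 -0.28  1.12  0.    1.05] [0.005 0.707 0.707 0.001]
[272.72655624 174.47613659] [272.1167555 197.7190092]
```

View pics/w6.png

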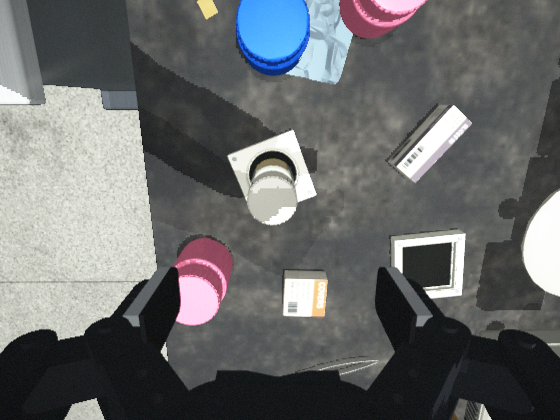

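The bottle is upright in its dock, with the cap at (272,197) as predicted. The slide box is at (428,143) and the cover box at (305,293).

Emit:
play_rows([
  {"slide":[0.44,0.1,0],"rot":[0,0,-0.95],"claw":0},
  {"slide":[0.44,0.1,0],"rot":[0,0,-0.95],"claw":0},
  {"slide":[0.44,0.1,0],"rot":[0,0,-0.95],"claw":0},
  {"slide":[0.44,0.1,0],"rot":[0,0,-0.95],"claw":0},
  {"slide":[0.44,0.1,0],"rot":[0,0,-0.95],"claw":0},
  {"slide":[0.44,0.1,0],"rot":[0,0,-0.95],"claw":0},
  {"slide":[0.44,0.1,0],"rot":[0,0,-0.95],"claw":0},
  {"slide":[0.44,0.1,0],"rot":[0,0,-0.95],"claw":0},
  {"slide":[0.44,0.1,0],"rot":[0,0,-0.97],"claw":0},
  {"slide":[0,0,0],"rot":[0,0,0],"claw":0},
  {"slide":[0,0,0],"rot":[0,0,0],"claw":0},
])

```text
t: 14.5
tcp_pos: [0.562, -0.1958, 0.2193]
ee_rot: [-0.001, 0.903, 0.429, -0.001]
ft_force: [0.0, 0.2, -0.8]
finger_gap: 0.0853
finger_force: 0.0
```

Run:
```python
from h import *
s,c=wrist('w7.png');print(s['tcp_pos'],s['ee_rot'].round(3))
T=Ro.from_quat(np.roll(s['ee_rot'],-1)).as_matrix();print('psi',np.degrees(np.arctan2(T[1,1],T[0,1])),'tilt',T[:,2].round(4))
p=proj(c,(.565,-.198,.03));print(p);rect(c,*p,.03,165,90);rect(c,*p,.03,180,90)
```

```text
[ 0.56195633 -0.19576507  0.21928565] [-0.001  0.903  0.429 -0.001]
psi -39.13410289240954 tilt [-3.3e-03  9.0e-04 -1.0e+00]
[281.58432128 182.18012413]
[ 577.1 -184.5] [42.3 27. ] 50.4 px (269, 143, 28, 43)
[ 574.  -181.9] [42.2 18.8] 50.4 px (269, 143, 20, 43)
```

View pics/w7.png

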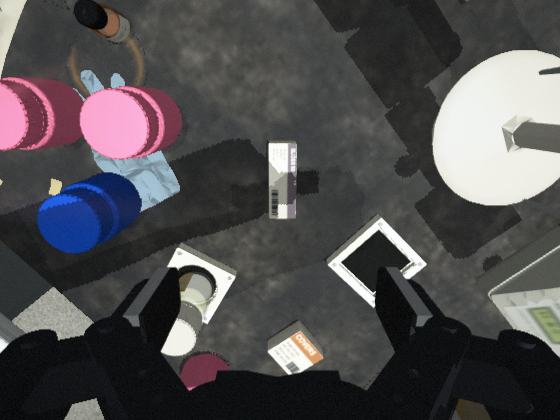

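The slide box is aligned with the gripper and centred at (283,180).

Run:
```python
from h import *
s,c=wrist();print(s['tcp_pos'],ray(c,(283,180),.03),ray(c,(283,141),.03),ray(c,(283,219),.03))
```

```text
[ 0.56125088 -0.19598332  0.21964258] [ 0.56674299 -0.1974551   0.03      ] [ 0.59119717 -0.16721272  0.03      ] [ 0.54050738 -0.22990058  0.03      ]
```

Emit:
play_rows([
  {"slide":[0.12,-0.05,-0.7],"rot":[0,0,0],"claw":0},
  {"slide":[0,0,-0.8],"rot":[0,0,0],"claw":0},
  {"slide":[0,0,-0.8],"rot":[0,0,0],"claw":0},
  {"slide":[0,0,-0.8],"rot":[0,0,0],"claw":0},
  {"slide":[0,0,-0.8],"rot":[0,0,0],"claw":0},
  {"slide":[0,0,-0.7],"rot":[0,0,0],"claw":0},
  {"slide":[0,0,-0.4],"rot":[0,0,0],"claw":0},
  {"slide":[0,0,-0.2],"rot":[0,0,0],"claw":0},
  {"slide":[0,0,0],"rot":[0,0,0],"claw":0},
  {"slide":[0,0,0],"rot":[0,0,0],"claw":0},
])

```text
t: 15.43
tcp_pos: [0.5669, -0.1986, 0.0138]
ee_rot: [0.0, 0.904, 0.428, -0.0]
ft_force: [-0.2, 0.2, 0.8]
finger_gap: 0.0853
finger_force: 0.0
```

Emit:
play_rows([
  {"slide":[0,0,-0.1],"rot":[0,0,0],"claw":0},
  {"slide":[0,0,-0.07],"rot":[0,0,0],"claw":60},
  {"slide":[0,0,0],"rot":[0,0,0],"claw":120},
  {"slide":[0,0,0],"rot":[0,0,0],"claw":150},
  {"slide":[0,0,0],"rot":[0,0,0],"claw":180},
  {"slide":[0,0,0],"rot":[0,0,0],"claw":210},
  {"slide":[0,0,0],"rot":[0,0,0],"claw":255},
  {"slide":[0,0,0],"rot":[0,0,0],"claw":255},
  {"slide":[0,0,0],"rot":[0,0,0],"claw":255},
  {"slide":[0,0,0],"rot":[0,0,0],"claw":255},
])

```text
t: 16.27
tcp_pos: [0.5678, -0.1985, 0.0071]
ee_rot: [0.0, 0.904, 0.428, 0.001]
ft_force: [0.7, 0.1, 5.3]
finger_gap: 0.0269
finger_force: 60.5
```

Emit:
play_rows([
  {"slide":[0,0,0.5],"rot":[0,0,0],"claw":255},
  {"slide":[0,0,0.8],"rot":[0,0,0],"claw":255},
  {"slide":[0,0,0.8],"rot":[0,0,0],"claw":255},
  {"slide":[0,0,0.8],"rot":[0,0,0],"claw":255},
  {"slide":[0,0,0.5],"rot":[0,0,0],"claw":255},
  {"slide":[0.07,0.73,0],"rot":[0,0,0.373],"claw":255},
  {"slide":[0.07,0.73,0],"rot":[0,0,0.373],"claw":255},
  {"slide":[0.07,0.73,0],"rot":[0,0,0.373],"claw":255},
  {"slide":[0.07,0.73,0],"rot":[0,0,0.373],"claw":255},
  {"slide":[0.07,0.73,0],"rot":[0,0,0.373],"claw":255},
  {"slide":[0.07,0.73,0],"rot":[0,0,0.373],"claw":255},
  {"slide":[0.07,0.73,0],"rot":[0,0,0.373],"claw":255},
  {"slide":[0.07,0.73,0],"rot":[0,0,0.373],"claw":255},
  {"slide":[0.07,0.73,0],"rot":[0,0,0.373],"claw":255},
  {"slide":[0.07,0.73,0],"rot":[0,0,0.373],"claw":255},
  {"slide":[0,0,0],"rot":[0,0,0],"claw":255},
  {"slide":[0,0,0],"rot":[0,0,0],"claw":255},
])

```text
t: 17.68
tcp_pos: [0.5946, 0.095, 0.1416]
ee_rot: [-0.0, 0.829, 0.559, -0.001]
ft_force: [0.2, 0.2, -0.5]
finger_gap: 0.0268
finger_force: 59.9
```

Run:
```python
from h import *
s,c=wrist('w8.png');print(s['tcp_pos'],s['ee_rot'].round(3))
T=Ro.from_quat(np.roll(s['ee_rot'],-1)).as_matrix();print('psi',np.degrees(np.arctan2(T[1,1],T[0,1])))
print(proj(c,(.595,.0955,.007)), proj(c,s['tcp_pos']))
```

```text
[0.59455265 0.09502765 0.14163797] [-0.     0.829  0.559 -0.001]
psi -22.008230296930403
[277.53192997 195.9101363 ] [276.81802903 271.72525563]
```

View pics/w8.png

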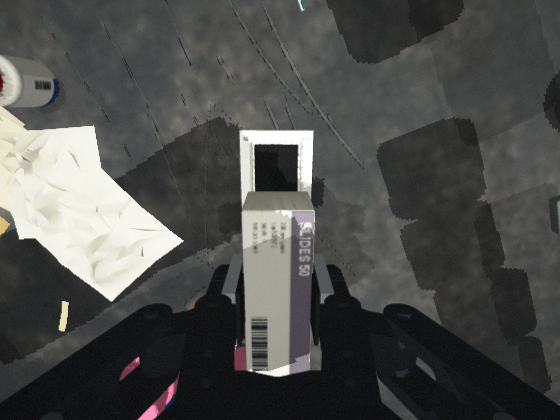

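The box is parallel to the dock and centred laterally (x about 278 against 277). Next I check the lengthwise offset.

Run:
```python
from h import *
s,c=wrist();t=s['tcp_pos'];u=np.array([np.cos(np.radians(68)),np.sin(np.radians(68))]);n=np.array([u[1],-u[0]])
f=lambda p,z:(ray(c,p,z)[:2]-t[:2])
for nm,p,z in [('box far',(278,210),t[2]+.023),('box near',(278,373),t[2]+.023),('dock far outer',(277,130),.014),('recess far',(277,144),.008),('dockL',(241,160),.014),('dockR',(313,160),.014),('boxL',(243,260),t[2]+.023),('boxR',(313,225),t[2]+.023)]:
    d=f(p,z);print(nm,'long',round(d@u*1000,1),'lat',round(d@n*1000,1))
```

```text
box far long 38.0 lat 0.6
box near long -37.5 lat 0.4
dock far outer long 56.2 lat -0.0
recess far long 44.6 lat -0.1
dockL long 32.6 lat -29.2
dockR long 32.4 lat 29.0
boxL long 17.4 lat -13.2
boxR long 32.0 lat 13.9
```

Emit:
play_rows([
  {"slide":[0.01,0.02,-0.5],"rot":[0,0,0],"claw":255},
  {"slide":[0,0,-0.7],"rot":[0,0,0],"claw":255},
  {"slide":[0,0,-0.7],"rot":[0,0,0],"claw":255},
  {"slide":[0,0,-0.5],"rot":[0,0,0],"claw":255},
  {"slide":[0,0,-0.3],"rot":[0,0,0],"claw":255},
  {"slide":[0,0,-0.2],"rot":[0,0,0],"claw":255},
  {"slide":[0,0,-0.14],"rot":[0,0,0],"claw":255},
  {"slide":[0,0,-0.06],"rot":[0,0,0],"claw":255},
  {"slide":[0,0,0],"rot":[0,0,0],"claw":255},
  {"slide":[0,0,0],"rot":[0,0,0],"claw":255},
])

```text
t: 18.62
tcp_pos: [0.5963, 0.0943, 0.0193]
ee_rot: [0.0, 0.83, 0.558, 0.001]
ft_force: [-1.4, 0.2, -0.4]
finger_gap: 0.0273
finger_force: 59.9
```

Emit:
play_rows([
  {"slide":[-0.02,0.02,-0.05],"rot":[0,0,0],"claw":255},
  {"slide":[0,0,-0.04],"rot":[0,0,0],"claw":255},
  {"slide":[0,0,-0.02],"rot":[0,0,0],"claw":255},
  {"slide":[0,0,0],"rot":[0,0,0],"claw":255},
  {"slide":[0,0,0],"rot":[0,0,0],"claw":255},
])

```text
t: 19.03
tcp_pos: [0.5948, 0.0954, 0.0142]
ee_rot: [0.0, 0.83, 0.558, 0.0]
ft_force: [0.9, -0.2, -0.8]
finger_gap: 0.0274
finger_force: 59.9
```

Emit:
play_rows([
  {"slide":[0,0,0],"rot":[0,0,0],"claw":220},
  {"slide":[0,0,0],"rot":[0,0,0],"claw":160},
  {"slide":[0,0,0],"rot":[0,0,0],"claw":80},
  {"slide":[0,0,0],"rot":[0,0,0],"claw":0},
  {"slide":[0,0,0],"rot":[0,0,0],"claw":0},
  {"slide":[0,0,0],"rot":[0,0,0],"claw":0},
  {"slide":[0,0,0],"rot":[0,0,0],"claw":0},
  {"slide":[0,0,0.4],"rot":[0,0,0],"claw":0},
  {"slide":[0,0,0.8],"rot":[0,0,0],"claw":0},
  {"slide":[0,0,0.8],"rot":[0,0,0],"claw":0},
  {"slide":[0,0,0.8],"rot":[0,0,0],"claw":0},
  {"slide":[0,0,0.8],"rot":[0,0,0],"claw":0},
  {"slide":[0,0,0.8],"rot":[0,0,0],"claw":0},
  {"slide":[0,0,0.6],"rot":[0,0,0],"claw":0},
  {"slide":[0,0,0],"rot":[0,0,0],"claw":0},
  {"slide":[0,0,0],"rot":[0,0,0],"claw":0},
])

```text
t: 20.37
tcp_pos: [0.596, 0.0955, 0.216]
ee_rot: [0.001, 0.83, 0.558, 0.002]
ft_force: [-0.2, -0.0, -0.9]
finger_gap: 0.0857
finger_force: 0.0
```

Run:
```python
from h import *
s,c=wrist('w9.png');print(s['tcp_pos'],s['joints'].round(2))
print(proj(c,(.595,.0955,.007)),proj(c,(.595,.0955,.037)))
```

```text
[0.59599929 0.09547161 0.21600349] [ 0.16  0.4   0.03  1.2  -0.    2.12]
[275.53264298 179.1445336 ] [275.48484789 185.59716787]
```

View pics/w9.png

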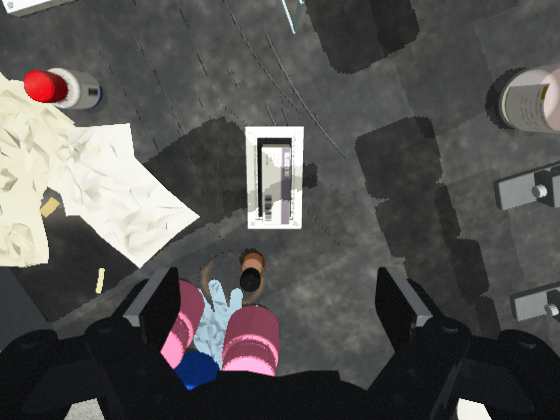

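The slide box lies in its recess: box at (276,184), dock at (275,178). Next is the cover box.

Emit:
play_rows([
  {"slide":[-0.15,-0.45,0],"rot":[0,0,0.34],"claw":0},
  {"slide":[-0.3,-0.92,0],"rot":[0,0,0.34],"claw":0},
  {"slide":[-0.3,-0.92,0],"rot":[0,0,0.34],"claw":0},
  {"slide":[-0.3,-0.92,0],"rot":[0,0,0.34],"claw":0},
  {"slide":[-0.3,-0.92,0],"rot":[0,0,0.34],"claw":0},
  {"slide":[-0.3,-0.92,0],"rot":[0,0,0.34],"claw":0},
  {"slide":[-0.3,-0.92,0],"rot":[0,0,0.34],"claw":0},
  {"slide":[-0.3,-0.92,0],"rot":[0,0,0.34],"claw":0},
  {"slide":[-0.3,-0.92,0],"rot":[0,0,0.34],"claw":0},
  {"slide":[-0.3,-0.92,0],"rot":[0,0,0.34],"claw":0},
  {"slide":[-0.3,-0.92,0],"rot":[0,0,0.34],"claw":0},
  {"slide":[-0.3,-0.92,0],"rot":[0,0,0.34],"claw":0},
  {"slide":[-0.3,-0.92,0],"rot":[0,0,0.34],"claw":0},
  {"slide":[-0.1,-0.42,0],"rot":[0,0,0.05],"claw":0},
  {"slide":[0,0,0],"rot":[0,0,0],"claw":0},
  {"slide":[0,0,0],"rot":[0,0,0],"claw":0},
])

```text
t: 21.75
tcp_pos: [0.4395, -0.3811, 0.212]
ee_rot: [-0.002, 0.718, 0.696, 0.0]
ft_force: [-0.3, -0.0, 0.2]
finger_gap: 0.0852
finger_force: 0.0
```

Run:
```python
from h import *
s,c=wrist('w10.png');print(s['tcp_pos'],s['ee_rot'].round(3))
T=Ro.from_quat(np.roll(s['ee_rot'],-1)).as_matrix();print('psi',np.degrees(np.arctan2(T[1,1],T[0,1])))
p=proj(c,(.442,-.381,.022));print(p);rect(c,p[0]-6,p[1]+6,.022,150,170)
print('dC',proj(c,(.588,-.346,.007)))
```

```text
[ 0.4394587 -0.3810676  0.211966 ] [-0.002  0.718  0.696  0.   ]
psi -1.8050209758542448
[279.96133057 182.62212191]
[ 441.6 -377.8] [49.5 49.1] 88.1 px (255, 155, 50, 49)
dC [421.73524241 141.39862111]
```

View pics/w10.png

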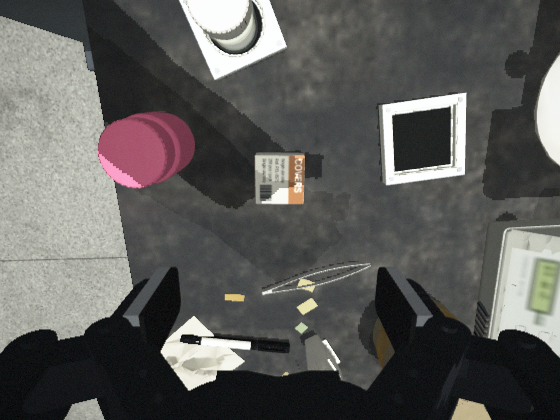

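The cover box is at (280,180), square with the gripper, and the cover dock recess is at (423,139).

Run:
```python
from h import *
s,c=wrist()
rect(c,423,139,.008,inner=True);rect(c,386,140,.014,150)
```

```text
[ 587.1 -344.1] [57.3 56.8] 6.2 px (392, 109, 58, 63)
[ 587.4 -344.2] [81.3 81.3] 6.3 px (381, 94, 85, 92)
```

Emit:
play_rows([
  {"slide":[0.05,0.08,-0.7],"rot":[0,0,0],"claw":0},
  {"slide":[0,0,-0.8],"rot":[0,0,0],"claw":0},
  {"slide":[0,0,-0.8],"rot":[0,0,0],"claw":0},
  {"slide":[0,0,-0.8],"rot":[0,0,0],"claw":0},
  {"slide":[0,0,-0.8],"rot":[0,0,0],"claw":0},
  {"slide":[0,0,-0.6],"rot":[0,0,0],"claw":0},
  {"slide":[0,0,-0.35],"rot":[0,0,0],"claw":0},
  {"slide":[0,0,-0.15],"rot":[0,0,0],"claw":0},
  {"slide":[0,0,0],"rot":[0,0,0],"claw":0},
  {"slide":[0,0,0],"rot":[0,0,0],"claw":0},
])

```text
t: 22.68
tcp_pos: [0.4434, -0.3772, 0.0146]
ee_rot: [0.0, 0.717, 0.697, 0.0]
ft_force: [-0.4, 0.7, 0.2]
finger_gap: 0.0853
finger_force: 0.0
```

Lower to about 0.004 and close gradually.

Emit:
play_rows([
  {"slide":[0,0,-0.16],"rot":[0,0,0],"claw":0},
  {"slide":[0,0,-0.1],"rot":[0,0,0],"claw":40},
  {"slide":[0,0,0],"rot":[0,0,0],"claw":80},
  {"slide":[0,0,0],"rot":[0,0,0],"claw":100},
  {"slide":[0,0,0],"rot":[0,0,0],"claw":130},
  {"slide":[0,0,0],"rot":[0,0,0],"claw":255},
  {"slide":[0,0,0],"rot":[0,0,0],"claw":255},
  {"slide":[0,0,0],"rot":[0,0,0],"claw":255},
  {"slide":[0,0,0],"rot":[0,0,0],"claw":255},
])

```text
t: 23.43
tcp_pos: [0.4431, -0.3783, 0.0044]
ee_rot: [0.001, 0.717, 0.697, 0.0]
ft_force: [-0.0, 0.7, 5.4]
finger_gap: 0.0488
finger_force: 63.7
```

Emit:
play_rows([
  {"slide":[0,0,0.5],"rot":[0,0,0],"claw":255},
  {"slide":[0,0,0.8],"rot":[0,0,0],"claw":255},
  {"slide":[0,0,0.8],"rot":[0,0,0],"claw":255},
  {"slide":[0,0,0.7],"rot":[0,0,0],"claw":255},
  {"slide":[0.45,0.1,0.3],"rot":[0,0,0.225],"claw":255},
  {"slide":[0.45,0.1,0],"rot":[0,0,0.225],"claw":255},
  {"slide":[0.45,0.1,0],"rot":[0,0,0.225],"claw":255},
  {"slide":[0.45,0.1,0],"rot":[0,0,0.225],"claw":255},
  {"slide":[0.45,0.1,0],"rot":[0,0,0.225],"claw":255},
  {"slide":[0.45,0.1,0],"rot":[0,0,0.225],"claw":255},
  {"slide":[0.45,0.12,0],"rot":[0,0,0.225],"claw":255},
  {"slide":[0.45,0.12,0],"rot":[0,0,0.225],"claw":255},
  {"slide":[0,0,0],"rot":[0,0,0],"claw":255},
  {"slide":[0,0,0],"rot":[0,0,0],"claw":255},
  {"slide":[0,0,0],"rot":[0,0,0],"claw":255},
])

```text
t: 24.68
tcp_pos: [0.5858, -0.3441, 0.1269]
ee_rot: [-0.001, 0.665, 0.746, -0.0]
ft_force: [0.3, 0.3, -0.7]
finger_gap: 0.0489
finger_force: 63.0
```

Run:
```python
from h import *
s,c=wrist('w11.png');t=s['tcp_pos'];print(t)
T=Ro.from_quat(np.roll(s['ee_rot'],-1)).as_matrix();print('psi',np.degrees(np.arctan2(T[1,1],T[0,1])))
p=proj(c,(t[0],t[1],t[2]+.018));print(p);rect(c,p[0]-10,p[1],t[2]+.018,120,170)
```

```text
[ 0.58577979 -0.34410765  0.12692361]
psi 6.562357601331556
[275.88109245 291.46580001]
[ 586.4 -343.2] [49.4 50.5] 6.5 px (217, 234, 123, 107)
```

Emit:
play_rows([
  {"slide":[0.02,-0.02,-0.4],"rot":[0,0,0],"claw":255},
  {"slide":[0,0,-0.7],"rot":[0,0,0],"claw":255},
  {"slide":[0,0,-0.6],"rot":[0,0,0],"claw":255},
  {"slide":[0,0,-0.4],"rot":[0,0,0],"claw":255},
  {"slide":[0,0,-0.3],"rot":[0,0,0],"claw":255},
  {"slide":[0,0,-0.2],"rot":[0,0,0],"claw":255},
  {"slide":[0,0,-0.1],"rot":[0,0,0],"claw":255},
  {"slide":[0,0,0],"rot":[0,0,0],"claw":255},
  {"slide":[0,0,0],"rot":[0,0,0],"claw":255},
])

```text
t: 25.48
tcp_pos: [0.588, -0.3456, 0.0206]
ee_rot: [0.001, 0.665, 0.746, 0.0]
ft_force: [0.6, -0.1, -0.6]
finger_gap: 0.0492
finger_force: 63.0
```

Emit:
play_rows([
  {"slide":[-0.02,0.02,-0.1],"rot":[0,0,0],"claw":255},
  {"slide":[0,0,-0.07],"rot":[0,0,0],"claw":255},
  {"slide":[0,0,-0.05],"rot":[0,0,0],"claw":255},
  {"slide":[0,0,0],"rot":[0,0,0],"claw":255},
  {"slide":[0,0,0],"rot":[0,0,0],"claw":255},
])

```text
t: 25.9
tcp_pos: [0.587, -0.3444, 0.0114]
ee_rot: [0.0, 0.665, 0.747, 0.0]
ft_force: [-0.9, 0.6, 0.9]
finger_gap: 0.0489
finger_force: 63.2
```

Emit:
play_rows([
  {"slide":[0,0,0],"rot":[0,0,0],"claw":130},
  {"slide":[0,0,0],"rot":[0,0,0],"claw":60},
  {"slide":[0,0,0],"rot":[0,0,0],"claw":0},
  {"slide":[0,0,0],"rot":[0,0,0],"claw":0},
  {"slide":[0,0,0],"rot":[0,0,0],"claw":0},
  {"slide":[0,0,0],"rot":[0,0,0],"claw":0},
  {"slide":[0,0,0.4],"rot":[0,0,0],"claw":0},
  {"slide":[0,0,0.8],"rot":[0,0,0],"claw":0},
  {"slide":[0,0,0.8],"rot":[0,0,0],"claw":0},
  {"slide":[0,0,0.8],"rot":[0,0,0],"claw":0},
  {"slide":[0,0,0.8],"rot":[0,0,0],"claw":0},
  {"slide":[0,0,0.8],"rot":[0,0,0],"claw":0},
  {"slide":[0,0,0.6],"rot":[0,0,0],"claw":0},
  {"slide":[0,0,0],"rot":[0,0,0],"claw":0},
  {"slide":[0,0,0],"rot":[0,0,0],"claw":0},
])

```text
t: 27.15
tcp_pos: [0.5879, -0.345, 0.213]
ee_rot: [0.002, 0.665, 0.747, 0.0]
ft_force: [-0.7, -0.1, -1.4]
finger_gap: 0.0853
finger_force: 0.0
```

Run:
```python
from h import *
s,c=wrist();t=shot('top')['color'][140:260,130:420]
a=cv2.resize(c['color'][80:300,180:400],(400,400));b=cv2.resize(t,(798,330));cv2.imwrite('pics/fin.png',cv2.resize(np.vstack([b,np.hstack([a,cv2.resize(c['color'],(398,400))])]),(650,595)))
rect(c,*proj(c,(.587,-.344,.029)),.029,120,170)
```

```text
[ 587.2 -340.9] [77.4 78. ] 6.0 px (236, 139, 81, 78)
```

View pics/fin.png

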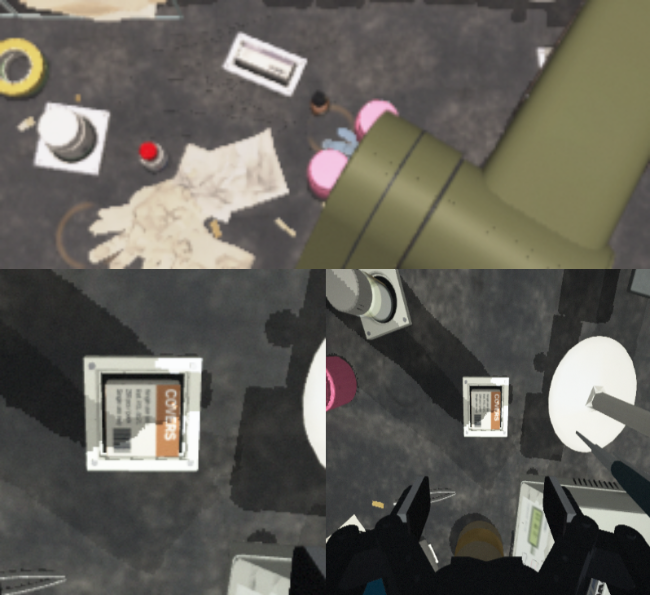

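The last picture shows the cover box flat in its recess (143,420). The jar (68,135) and slide box (265,62) are in their docks, the bottle is upright in its dock (365,295), and the vial and red-capped bottle have not moved.

```bash
python3 -c "
from station import ctrl
print(ctrl.close_job())"
```

```text
the job is handed in; nothing more can be done
None
```

I seated the jar, the white-capped bottle, the slide box and the cover-glass box in their matching docks and released them, left the amber vial and red-capped bottle untouched, and handed the job in at about 27 s; no verdict was returned.

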